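Find the unlocked reagent bay cover and push it open

TASK

One of the four identical bay covers on the reagent module has been unlocked for a cartridge change; the other three are locked shut. Press lightly with the fingertips on the ribbed ends, cover by cover, until you find the one that rocks on its pivot, then push its raised edge back until that cover stands fully open, past upright, and leave it there. Only press and push: do not force a locked cover, do not pinch the cover between the fingers, and leave the vial, bottle, plate and tip box where they stand.

Things in the scene. Friction and masses are not known exactly. Their poses are not given: they have to be found in the camera images.
- module: White reagent module, fixed, 220 mm deep (x), 400 mm wide plus a 90 mm solid console at +y, deck 120 mm above the bench. Origin on the bench under the centre of the 400 mm part; x from its front (blue band, robot side) to its back, y along the bays. Covers lie flush in the deck, pivots at x = 20, y = -147, -49, 49, 147 mm. Rear frame begins 62 mm behind the pivots; bays are 92 mm wide inside.
- cover_a: One of four identical white flap covers, 160 mm long (x), 88 wide (y), 8 thick; the letter does not tell its bay or whether it is locked. Origin on its crosswise pivot pin, 6 mm under its top face; it reaches 100 mm ahead of the pin and 60 mm behind. x points to its rear, z out of its top (up when shut). Opening turns it positively about y, front edge up; a stop at 1.75 rad (100 degrees).
- cover_a_pad (a point): Centre of its blue ribbed press pad (34 x 64 mm), on the top face 38 mm behind the pivot; turns with the cover. Pressed here, a locked cover gives under 1.5 mm; the unlocked one gives way at 2 to 6 N and tips, its rear end going down into the bay (free for 100 mm below). Its stiff friction hinge then keeps it at the angle it is left at.
- cover_a_edge (a point): Middle of its front edge, 100 mm ahead of the pivot, level with the underside plus 4 mm; turns with the cover. Raised, it can be pushed back from below and in front with 1 to 5 N. Fingers rub on it rather than slide, so move them along its arc (up and back), not level into it.
- cover_b: One of four identical white flap covers, 160 mm long (x), 88 wide (y), 8 thick; the letter does not tell its bay or whether it is locked. Origin on its crosswise pivot pin, 6 mm under its top face; it reaches 100 mm ahead of the pin and 60 mm behind. x points to its rear, z out of its top (up when shut). Opening turns it positively about y, front edge up; a stop at 1.75 rad (100 degrees).
- cover_b_pad (a point): Centre of its blue ribbed press pad (34 x 64 mm), on the top face 38 mm behind the pivot; turns with the cover. Pressed here, a locked cover gives under 1.5 mm; the unlocked one gives way at 2 to 6 N and tips, its rear end going down into the bay (free for 100 mm below). Its stiff friction hinge then keeps it at the angle it is left at.
- cover_b_edge (a point): Middle of its front edge, 100 mm ahead of the pivot, level with the underside plus 4 mm; turns with the cover. Raised, it can be pushed back from below and in front with 1 to 5 N. Fingers rub on it rather than slide, so move them along its arc (up and back), not level into it.
- cover_c: One of four identical white flap covers, 160 mm long (x), 88 wide (y), 8 thick; the letter does not tell its bay or whether it is locked. Origin on its crosswise pivot pin, 6 mm under its top face; it reaches 100 mm ahead of the pin and 60 mm behind. x points to its rear, z out of its top (up when shut). Opening turns it positively about y, front edge up; a stop at 1.75 rad (100 degrees).
- cover_c_pad (a point): Centre of its blue ribbed press pad (34 x 64 mm), on the top face 38 mm behind the pivot; turns with the cover. Pressed here, a locked cover gives under 1.5 mm; the unlocked one gives way at 2 to 6 N and tips, its rear end going down into the bay (free for 100 mm below). Its stiff friction hinge then keeps it at the angle it is left at.
- cover_c_edge (a point): Middle of its front edge, 100 mm ahead of the pivot, level with the underside plus 4 mm; turns with the cover. Raised, it can be pushed back from below and in front with 1 to 5 N. Fingers rub on it rather than slide, so move them along its arc (up and back), not level into it.
- cover_d: One of four identical white flap covers, 160 mm long (x), 88 wide (y), 8 thick; the letter does not tell its bay or whether it is locked. Origin on its crosswise pivot pin, 6 mm under its top face; it reaches 100 mm ahead of the pin and 60 mm behind. x points to its rear, z out of its top (up when shut). Opening turns it positively about y, front edge up; a stop at 1.75 rad (100 degrees).
- cover_d_pad (a point): Centre of its blue ribbed press pad (34 x 64 mm), on the top face 38 mm behind the pivot; turns with the cover. Pressed here, a locked cover gives under 1.5 mm; the unlocked one gives way at 2 to 6 N and tips, its rear end going down into the bay (free for 100 mm below). Its stiff friction hinge then keeps it at the angle it is left at.
- cover_d_edge (a point): Middle of its front edge, 100 mm ahead of the pivot, level with the underside plus 4 mm; turns with the cover. Raised, it can be pushed back from below and in front with 1 to 5 N. Fingers rub on it rather than slide, so move them along its arc (up and back), not level into it.
- vial: Bystander: small screw-cap vial, 26 mm across, 45 mm tall, standing on the module's console; origin under its centre.
- buffer_bottle: Bystander: buffer bottle with blue cap, 68 mm across, 150 mm tall, on the bench to the right of the module; origin under its centre.
- microplate: Bystander: 96-well plate, 127 x 85 x 15 mm, lying on the bench to the right, in front of the bottle; origin under its centre.
- tip_box: Bystander: blue pipette-tip box with clear lid, 85 x 122 x 82 mm, on the bench to the left; origin under its centre.

How it is judged:
By the outcome, as a careful person would: the job done as asked, in the order asked, and still so for the second after the job is handed in, with the robot touching nothing.
It also fails if it takes over 58 s, if anything falls off the work surface, if the arm or the gripper's body presses on something with over 40 N, if the wrist force passes 120 N, or if a joint passes its speed limit or range.

ROBOT

A 6-joint arm with a two-finger parallel gripper is mounted at the origin on the work surface. World frame = base frame: x ahead of the robot, y to its left, z up, the work surface at z = 0. Lengths are in m, angles in rad, forces in N, time in s.
With the tool pointing down it reaches from about 0.35 to 0.975 m from the base axis. Payload 4.9 kg.
Tool frame: the origin (TCP) lies on the centre line of the jaws, within the pads' length; the fingertips stand 8 mm ahead of it and the grasp point (between the pads) lies 11 mm behind it; z points along the fingers, y is the direction in which the jaws open and shut (so a half turn about z gives the same grasp; the last joint's range is limited). The gripper opens to 85 mm and grips with 20 to 120 N. Pads are 22 mm wide; open, the fingers measure 114 mm over their backs; the gripper's body (76 mm by 85 mm) begins 54 mm behind the grasp point. The pads swing forward as they close: fully open they stand 13 mm farther back than shut.
Start: joints at [-1.286, 0.053, 1.613, -0, 1.476, -0.119], TCP at [0.246, -0.575, 0.203] pointing down, gripper open.
Joint ranges: [-3.01, 3.01], [-1.01, 2.22], [0.06, 2.58], [-1.02, 4.17], [0.09, 2.62], [-3.14, 3.14]. Speed limits (rad/s): [2.57, 2.57, 3.14, 3.14, 3.14, 3.14].

INTERFACE

Orientations are given as a rotation vector (axis times angle).
In Python, from station import get_obs, get_image, calibration, finish_job gives the robot as it stands. The module is installed in compiled form; this text tells all that it offers.
- The arm moves only by the shell command python3 -m jog 'ROWS' [FORCE]. ROWS is JSON, a list of rows, each a list of 7 numbers: the shift along the tool's x, y, z in cm, then the turn, a rotation vector about the tool's x, y, z in rad, then the closure in counts, from 0 (fully open) to 255 (shut). In form: [[dx, dy, dz, ax, ay, az, jaw], ...]. A call has 1 to 8 rows; each row is the pose to reach, as a shift and turn from the pose measured when the call began, along the tool's axes at that moment; what a row does not reach only later rows make up. A row lasts 1/12 s, in which the tool goes at most 41.7 mm and 7.16 degrees, less where a joint would pass 70% of its speed; a pose out of reach is approached as far as the arm can. A call with a gripper value outside its range is refused whole. The fingers move at their own pace and stop on an object; FORCE is the grip in N (left out, the last holds). Time passes only in rows, so rows that repeat a pose let the fingers close. It gives the time, the measured TCP pose, the force and the opening at its end, in the units of the state.
- get_obs(): the state, without advancing time (a new reading comes with each control period).
- get_image(name): name is "scene" or "top" or "wrist"; returns the picture (384x512x3 uint8, red, green, blue); there is no depth.
- calibration(name): a dict with "vfov" (degrees; the focal length in pixels is half the picture's height over the tangent of half this angle, whatever the lens; pixels are square), "cx", "cy" (the principal point, pixels), "R" (3x3) and "t" (3): a world point X has camera coordinates R X + t. Camera axes: x right, y down, z forward; pixel columns grow to the right and rows downward; lengths in m; the calibration is good to about 2 mm. A picture is of the moment at which its call begins: read the wrist's pose just before it. calibration takes no time and is no camera call; for the wrist camera it gives the pose at the moment of the call.
- finish_job(): hands the job in, once; it reports no verdict.
The state is a dict: "t": time; "q": joint angles; "dq": joint speeds; "effort": joint torques, N m; "tool_pos": TCP position; "tool_rot": TCP orientation; "contact_force": force on the tool from outside, world axes, zero at the start; "wrist_torque": the same for the moment, N m; "opening": finger opening in m.
Only numpy, scipy, OpenCV 4.12 (cv2) and the standard library are available. Lean on these libraries where they do the work, as an engineer would, in place of code of your own. Each camera call takes 0.05 s, during which the arm holds its last target. There are 200 camera calls.

## Working session

There is one attempt and no reset: what is moved stays moved. The work goes in short steps, Python scripts to look and compute and a shell command to move; the robot and the scene stay as the last step left them, time stands still between calls to the robot, and variables do not carry over. Pictures are saved under pics/ and viewed, about 8 in all and at most 12, crops included, and the job is handed in when it is done.

```bash
mkdir -p pics
python3 - <<'E'
from station import *
import cv2
o=get_obs();print({k:o[k] for k in o})
for n in("scene","top"):
    c=calibration(n);print(n,c)
    cv2.imwrite(f"pics/{n}0.png",cv2.resize(get_image(n)[:,:,::-1],(800,600),interpolation=cv2.INTER_CUBIC))
E
```

```text
{'t': 0.0, 'q': array([-1.28601871e+00,  5.33544181e-02,  1.61430901e+00, -1.96410074e-06,
        1.47601968e+00, -1.18973545e-01]), 'dq': array([-0.00083592, -0.00042204,  0.00124633, -0.00057168, -0.00159745,
       -0.00129148]), 'effort': array([-3.87090504e-04, -3.93686986e+01, -3.70177853e+01, -2.86489876e-04,
        7.02702440e-03, -1.02645845e-05]), 'tool_pos': array([ 0.24536312, -0.5740699 ,  0.20215564]), 'tool_rot': array([-3.07575304e+00, -6.29494475e-01,  2.74790866e-04]), 'contact_force': array([-0.09444937, -0.09976287,  0.79516043]), 'wrist_torque': array([-0.01681175,  0.0393305 , -0.05290191]), 'opening': 0.08544150947919563}
scene {'vfov': 43.55880231126672, 'cx': 254.1277109043902, 'cy': 201.0976671314272, 'R': array([[-0.09783521,  0.99519177,  0.00464943],
       [ 0.62828825,  0.06538748, -0.77522794],
       [-0.77180447, -0.0729234 , -0.63166449]]), 't': array([-0.03535178, -0.24128074,  1.95051349])}
top {'vfov': 42.650582686455444, 'cx': 251.16210331230755, 'cy': 199.06546448043034, 'R': array([[ 6.98406305e-03, -9.99975487e-01, -4.98675108e-04],
       [-9.91666403e-01, -6.86187466e-03, -1.28649364e-01],
       [ 1.28642789e-01,  1.39301462e-03, -9.91690018e-01]]), 't': array([0.07551299, 0.49971687, 1.72337369])}
```

View pics/top0.png

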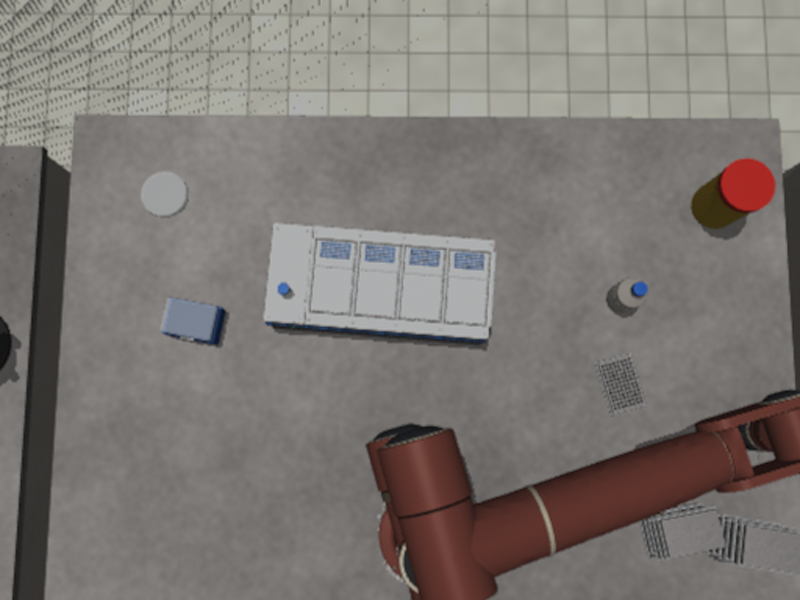

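View pics/scene0.png

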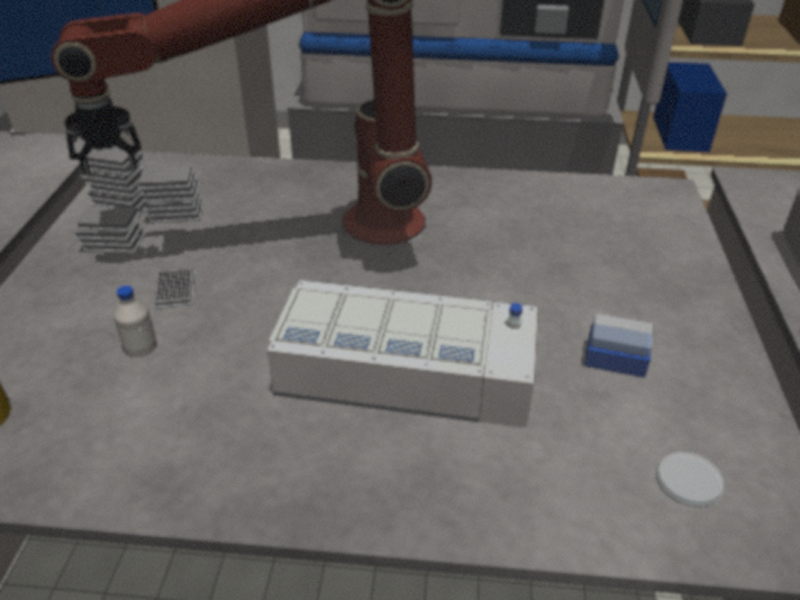

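The top view shows the module with pads at about (336,250), (380,254), (425,258) and (469,261) px in the 800-wide picture, and the vial at (284,289). The scene view shows the same layout. Next I fit the module pose from the blue pads in both views.

```bash
cat > h.py <<'E'
from station import *
import numpy as np, cv2
from scipy.optimize import least_squares
from scipy.spatial.transform import Rotation as Ro
def proj(c,X):
    f=192/np.tan(np.radians(c["vfov"]/2)); p=np.atleast_2d(X)@np.array(c["R"]).T+c["t"]
    return f*p[:,:2]/p[:,2:]+[c["cx"],c["cy"]]
Y=np.array([-.147,-.049,.049,.147])
def mod(p,L):
    c,s=np.cos(p[2]),np.sin(p[2]); L=np.atleast_2d(L)
    return np.c_[p[0]+c*L[:,0]-s*L[:,1],p[1]+s*L[:,0]+c*L[:,1],L[:,2]]
E
python3 - <<'E'
from h import *
obs={}
for n,(x0,x1,y0,y1) in dict(top=(200,316,150,178),scene=(178,308,205,234)).items():
    im=get_image(n).astype(float); b=np.zeros(im.shape[:2]); 
    d=np.clip(im[:,:,2]-im[:,:,0]-12,0,60); b[y0:y1,x0:x1]=d[y0:y1,x0:x1]
    m=cv2.morphologyEx((b>5).astype(np.uint8),cv2.MORPH_CLOSE,np.ones((3,3)))
    k,l,s,ce=cv2.connectedComponentsWithStats(m)
    q=sorted([(ce[i][0],ce[i][1],s[i][4]) for i in range(1,k) if s[i][4]>60]);print(n,q)
    obs[n]=np.array(q)[:,:2]
P=np.c_[np.full(4,.058),Y,np.full(4,.12)]
def res(p):
    X=mod(p,P); r=[]
    r.append(proj(calibration("top"),X[::-1])-obs["top"]); r.append(proj(calibration("scene"),X)-obs["scene"])
    return np.concatenate(r).ravel()
s=least_squares(res,[.6,0,0]);print(s.x,np.round(s.fun,2));p=s.x
print(mod(p,P)); print("edges",mod(p,np.c_[np.full(4,-.08),Y,np.full(4,.118)]))
E
```

```text
top [(np.float64(214.32692307692307), np.float64(159.5721153846154), np.int32(208)), (np.float64(242.91826923076923), np.float64(161.99519230769232), np.int32(208)), (np.float64(271.32850241545896), np.float64(164.2415458937198), np.int32(207)), (np.float64(300.0048780487805), np.float64(166.57560975609755), np.int32(205))]
scene [(np.float64(192.53146853146853), np.float64(214.02797202797203), np.int32(143)), (np.float64(224.85), np.float64(217.85), np.int32(140)), (np.float64(257.69182389937106), np.float64(221.85534591194968), np.int32(159)), (np.float64(291.7808219178082), np.float64(225.96575342465752), np.int32(146))]
[ 0.55464504  0.0628463  -0.07593921] [ 0.29 -0.08  0.2  -0.18  0.33 -0.1   0.23 -0.1   0.1  -0.13  0.25 -0.05
  0.48 -0.08  0.08 -0.15]
[[ 0.60132555 -0.08813029  0.12      ]
 [ 0.60876044  0.00958728  0.12      ]
 [ 0.61619533  0.10730484  0.12      ]
 [ 0.62363023  0.20502241  0.12      ]]
edges [[ 0.46372327 -0.07766074  0.118     ]
 [ 0.47115816  0.02005682  0.118     ]
 [ 0.47859305  0.11777438  0.118     ]
 [ 0.48602794  0.21549195  0.118     ]]
```

```bash
cat >> h.py <<'E'
p0=np.array([0.55464504,0.0628463,-0.07593921])
def R0(pitch=0): # tool down, x along module x, y opposite module y
    return Ro.from_euler('z',p0[2])*Ro.from_euler('x',np.pi)*Ro.from_euler('y',pitch)
def delta(X,R=None):
    o=get_obs();Rc=Ro.from_rotvec(o["tool_rot"]);R=R or R0()
    return np.round(np.r_[Rc.inv().apply(np.array(X)-o["tool_pos"])*100,(Rc.inv()*R).as_rotvec()],3)
def loc(): # tool pos in module frame, mm
    o=get_obs();c,s=np.cos(p0[2]),np.sin(p0[2]);d=o["tool_pos"]-[p0[0],p0[1],0]
    return np.round(1000*np.array([c*d[0]+s*d[1],-s*d[0]+c*d[1],d[2]]),1)
def go(x,y,z,pitch=0): return delta(mod(p0,[[x/1e3,y/1e3,z/1e3]])[0],R0(pitch))
E
python3 -c "
from h import *
print(go(58,-147,260),go(58,-147,145))"
```

```text
[ 5.1828e+01 -3.0735e+01 -5.6870e+00 -1.0000e-03  0.0000e+00  4.8000e-01] [ 5.1826e+01 -3.0720e+01  5.8130e+00 -1.0000e-03  0.0000e+00  4.8000e-01]
```

```bash
python3 -m jog '[[5,-3,-6,0,0,0.1,255],[20,-12,-8,0,0,0.2,255],[52,-31,-8,0,0,0.48,255],[52,-31,-6,0,0,0.48,255],[52,-31,-6,0,0,0.48,255],[52,-31,-6,0,0,0.48,255],[52,-31,-6,0,0,0.48,255],[52,-31,-6,0,0,0.48,255]]' 20; python3 -c "
from h import *
print(loc(),go(58,-147,260),go(58,-147,140))"
```

```text
t: 0.87
tool_pos: [0.4327, -0.3164, 0.2531]
tool_rot: [-3.138, 0.12, 0.0]
contact_force: [1.7, -0.2, 0.6]
opening: -0.0
[ -92.8 -387.4  253.1] [ 1.5064e+01 -2.4047e+01 -6.6300e-01 -1.0000e-03  0.0000e+00 -1.0000e-03] [ 1.5067e+01 -2.4034e+01  1.1337e+01 -1.0000e-03  0.0000e+00 -1.0000e-03]
```

```bash
python3 -m jog '[[15.1,-24.1,-1,0,0,0,255],[15.1,-24.1,-1,0,0,0,255],[15.1,-24.1,-1,0,0,0,255],[15.1,-24.1,-1,0,0,0,255],[15.1,-24.1,-1,0,0,0,255],[15.1,-24.1,2,0,0,0,255],[15.1,-24.1,7,0,0,0,255],[15.1,-24.1,10.8,0,0,0,255]]'; python3 -c "
from h import *
print(loc(),go(58,-147,137),get_obs()['contact_force'])"
```

```text
t: 1.53
tool_pos: [0.6014, -0.0904, 0.1735]
tool_rot: [-3.139, 0.115, -0.012]
contact_force: [0.2, 0.3, -0.7]
opening: -0.0002
[  58.3 -149.3  173.5] [-5.300e-02 -2.260e-01  3.647e+00 -0.000e+00 -7.000e-03  3.000e-03] [ 0.17116232  0.31124505 -0.6822521 ]
```

```bash
python3 -m jog '[[0,-0.2,2,0,0,0,255],[0,-0.2,3.6,0,0,0,255],[0,-0.2,3.8,0,-0.007,0,255],[0,-0.2,3.8,0,-0.007,0,255],[0,-0.2,3.8,0,-0.007,0,255]]'; python3 -c "
from h import *
print(loc(),go(58,-147,130))
print(get_obs()['contact_force'])
cv2.imwrite('pics/s1.png',cv2.resize(get_image('scene')[150:270,120:340,::-1],None,fx=3.6,fy=3.6,interpolation=cv2.INTER_CUBIC))"
```

```text
t: 1.95
tool_pos: [0.6025, -0.0888, 0.1366]
tool_rot: [3.139, -0.115, 0.003]
contact_force: [-0.5, -0.1, 0.6]
opening: -0.0001
[  59.2 -147.6  136.6] [-0.124 -0.058  0.665 -0.    -0.002  0.003]
[-0.51654305 -0.05531326  0.62655497]
```

View pics/s1.png

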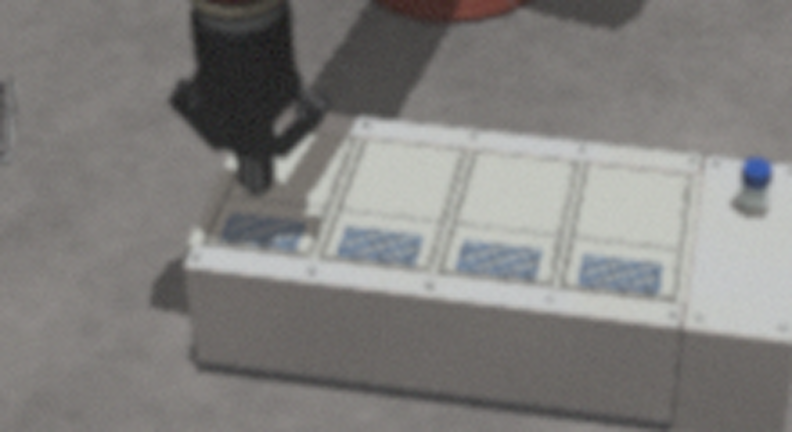

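```bash
python3 -c "
from h import *
c=calibration('scene');o=get_obs()
for d in(.008,0,-.05,-.1): print((proj(c,o['tool_pos']+[0,0,-d])-[120,150])*3.6)
print((proj(c,mod(p0,[[.058,-.147,.12],[.02,-.147,.12],[.08,-.147,.12],[-.11,-.2,.12]]))-[120,150])*3.6)
cv2.imwrite('pics/t1.png',cv2.resize(get_image('top')[130:230,170:320,::-1],None,fx=5,fy=5,interpolation=cv2.INTER_CUBIC))
c=calibration('top')
print((proj(c,o['tool_pos']+[0,0,-.008])-[170,130])*5)
"
```

```text
[[259.18443281 222.4227133 ]]
[[258.42567367 214.92429244]]
[[253.55691531 166.8088927 ]]
[[248.45893896 116.42825124]]
[[261.48926004 230.01885953]
 [273.8008232  200.84023367]
 [254.12815319 247.464815  ]
 [255.01389275 102.97818549]]
[[653.78191322 177.41278222]]
```

View pics/t1.png

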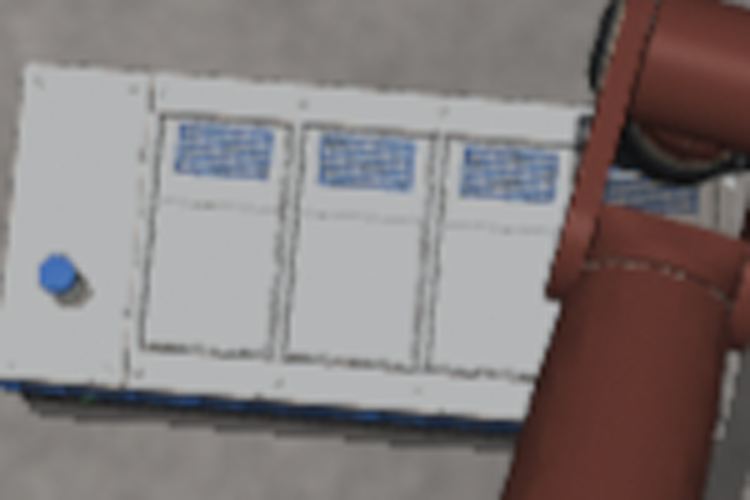

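```bash
python3 -c "
from h import *
a=cv2.convertScaleAbs(get_image('scene')[180:230,165:225,::-1],alpha=1.6,beta=0)
a=cv2.resize(a,None,fx=8,fy=8,interpolation=cv2.INTER_CUBIC)
b=cv2.resize(get_image('wrist')[:,:,::-1],(533,400))
b=cv2.resize(b[:, :],(320,240))
w=cv2.resize(get_image('wrist')[:,:,::-1],(320,240));
out=np.zeros((400,800,3),np.uint8);out[:,:480]=a;out[:240,480:]=w;cv2.imwrite('pics/s2.png',out)
c=calibration('scene');o=get_obs();print((proj(c,o['tool_pos']+[0,0,-.008])-[165,180])*8)
c=calibration('wrist');print(proj(c,o['tool_pos']+[0,0,-.008])*.625,proj(c,mod(p0,[[.058,-.147,.12]]))*.625)
"
```

```text
[[216.50822012 254.4594973 ]]
[[159.52936575 134.45401353]] [[158.78363833 132.30136734]]
```

View pics/s2.png

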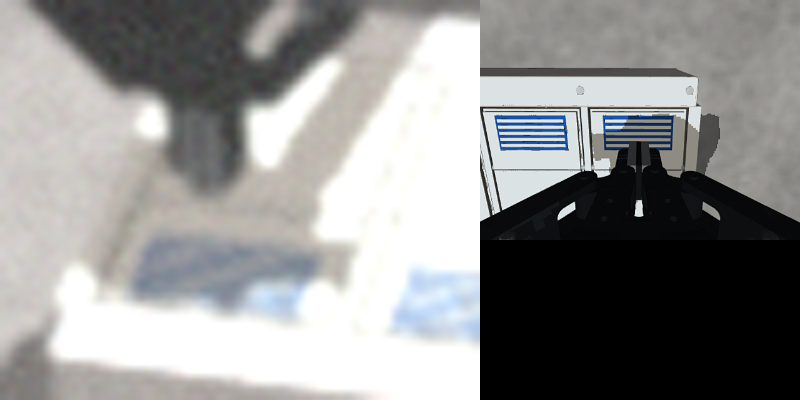

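```bash
python3 -c "
from h import *
a,b=calibration('scene'),calibration('wrist');o=get_obs()
for v in (227,230,233):
  s=least_squares(lambda X:np.r_[(proj(a,X)-[191,203.5])[0],(proj(b,X)-[253,v])[0]],o['tool_pos']);print(s.x-o['tool_pos'],s.fun)
w=get_image('wrist');cv2.imwrite('pics/w1.png',cv2.resize(w[150:330,150:360,::-1],None,fx=3.3,fy=3.3))
print((proj(b,o['tool_pos']+np.array([[0,0,-.008],[0,0,.011],[0,0,.03]]))-[150,150])*3.3)
"
```

```text
[0.00910167 0.00051992 0.03048585] [-0.4161163   0.15890867 -0.05876836  0.03487299]
[0.00714548 0.0006532  0.02919657] [-0.1990077  0.0777873 -0.0283585  0.0170594]
[0.00515229 0.00078847 0.02789692] [ 0.02090186 -0.00836272  0.0030051  -0.00183297]
[[347.31505114 214.91719142]
 [347.83867872 259.63379715]
 [348.48660834 314.96551405]]
```

View pics/w1.png

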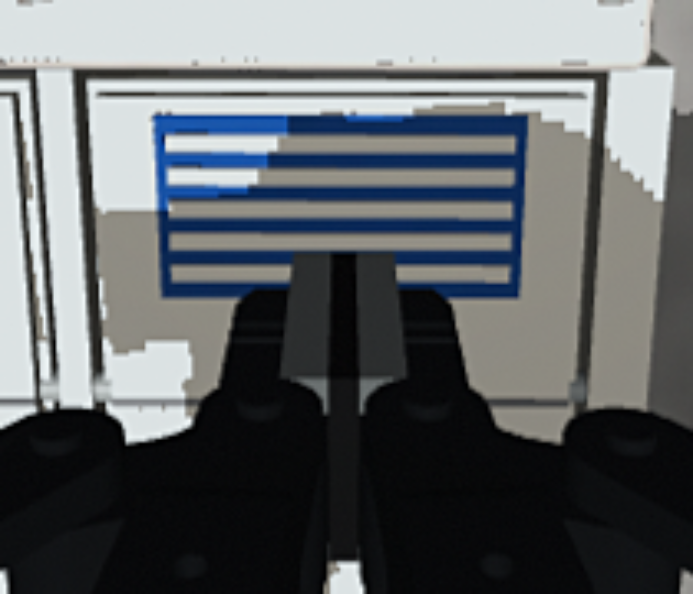

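The wrist view shows the grey fingertips centred over the pad of the first cover (y = -147). In the scene view they only blended into the shadow. I press down in small steps.

```bash
python3 -m jog '[[-0.1,0,0.4,0,0,0,255],[-0.1,0,0.5,0,0,0,255]]'; python3 -m jog '[[0,0,0.2,0,0,0,255],[0,0,0.2,0,0,0,255]]';python3 -m jog '[[0,0,0.2,0,0,0,255],[0,0,0.2,0,0,0,255]]'
```

```text
t: 2.42
tool_pos: [0.6013, -0.0888, 0.1317]
tool_rot: [3.139, -0.115, 0.004]
contact_force: [0.2, -0.1, 0.4]
opening: -0.0
t: 2.58
tool_pos: [0.6009, -0.0887, 0.129]
tool_rot: [-3.139, 0.115, -0.002]
contact_force: [0.8, 0.2, -0.4]
opening: -0.0003
t: 2.75
tool_pos: [0.6005, -0.0886, 0.1263]
tool_rot: [-3.139, 0.115, -0.001]
contact_force: [-0.0, 0.3, 0.5]
opening: -0.0001
```

```bash
python3 -m jog '[[0,0,0.1,0,0,0,255],[0,0,0.1,0,0,0,255]]'; python3 -m jog '[[0,0,0.1,0,0,0,255],[0,0,0.1,0,0,0,255]]'
```

```text
t: 2.92
tool_pos: [0.6002, -0.0885, 0.1248]
tool_rot: [-3.139, 0.115, 0.0]
contact_force: [0.3, -0.6, 0.5]
opening: -0.0003
t: 3.08
tool_pos: [0.6001, -0.0885, 0.1236]
tool_rot: [-3.139, 0.115, 0.001]
contact_force: [-0.4, -0.5, -0.0]
opening: -0.0
```

```bash
python3 -m jog '[[0,0,0.1,0,0,0,255],[0,0,0.1,0,0,0,255]]'|grep -E "pos|force"; python3 -m jog '[[0,0,0.1,0,0,0,255],[0,0,0.1,0,0,0,255]]'|grep -E "pos|force"; python3 -c "
from h import *
b=calibration('wrist');print((proj(b,mod(p0,[[.041,-.147,.12],[.075,-.147,.12]]))-[150,150])*3.3)
w=get_image('wrist');cv2.imwrite('pics/w2.png',cv2.resize(w[150:330,150:360,::-1],None,fx=3.3,fy=3.3))"
```

```text
tool_pos: [0.6, -0.0885, 0.1223]
contact_force: [0.6, 1.1, -1.0]
tool_pos: [0.5999, -0.0884, 0.1211]
contact_force: [0.1, 0.5, -0.3]
[[344.65531045 318.19291657]
 [345.43271144 120.64899681]]
```

View pics/w2.png

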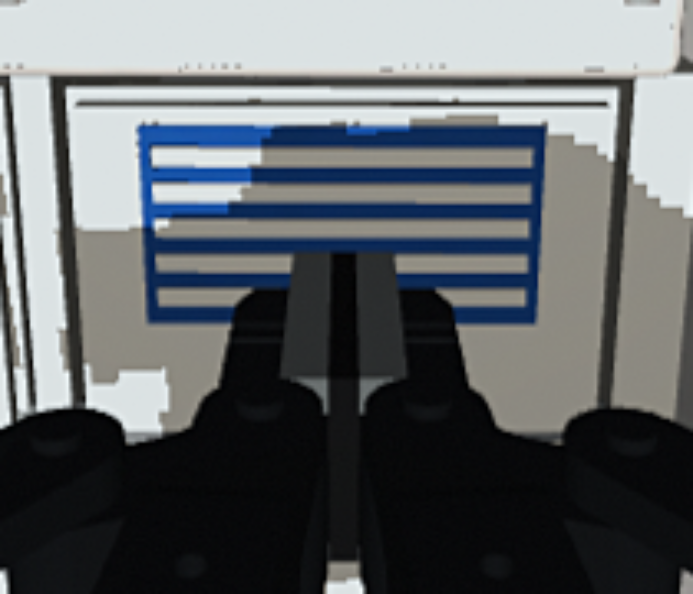

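```bash
cat > chk.py <<'E'
import sys
from h import *
o=get_obs();print(round(o['t'],2),loc(),np.round(o['contact_force'],1))
sys.exit(int(o['contact_force'][2]>float(sys.argv[1])))
E
python3 - <<'E'
from h import *
b=calibration('wrist')
for x in(-11,0,11):
  for z in (-8,0,10,20,30): print(x,z,(proj(b,get_obs()['tool_pos']+[x/1e3,0,z/1e3])[0]-150)*3.3)
E
J="python3 -m jog"
$J '[[0,0,0.1,0,0,0,255],[0,0,0.1,0,0,0,255]]'>/dev/null; python3 chk.py 3 && $J '[[0,0,0.1,0,0,0,255],[0,0,0.1,0,0,0,255]]'>/dev/null && python3 chk.py 3 && $J '[[0,0,0.1,0,0,0,255],[0,0,0.1,0,0,0,255]]'>/dev/null && python3 chk.py 3 && $J '[[0,0,0.1,0,0,0,255],[0,0,0.1,0,0,0,255]]'>/dev/null && python3 chk.py 3
```

```text
-11 -8 [352.17417369 275.27108145]
-11 0 [352.54164949 295.40547918]
-11 10 [353.04607242 323.0433588 ]
-11 20 [353.60866916 353.86864492]
-11 30 [354.2401191 388.4664718]
0 -8 [347.53953606 214.74956922]
0 0 [347.71819743 232.66945791]
0 10 [347.96381929 257.30554116]
0 20 [348.23828644 284.83483128]
0 30 [348.54699714 315.79877935]
11 -8 [342.75690834 152.29552543]
11 0 [342.73414371 167.84457808]
11 10 [342.70279716 189.25538606]
11 20 [342.66770072 213.22749971]
11 30 [342.62813871 240.24975931]
3.63 [  56.5 -147.4  120. ] [-0.5  0.  -0.9]
3.8 [  56.4 -147.4  118.7] [-0.2 -0.2 -0.2]
3.97 [  56.2 -147.3  117.4] [ 0.7 -0.9  0.6]
4.13 [  56.1 -147.3  116.2] [ 0.8  0.9 -0.1]
```

```bash
J="python3 -m jog"
$J '[[0,0,0.15,0,0,0,255],[0.05,0,0.15,0,0,0,255]]'>/dev/null; python3 chk.py 3 && $J '[[0,0,0.1,0,0,0,255],[0.05,0,0.15,0,0,0,255]]'>/dev/null && python3 chk.py 3 && $J '[[0,0,0.1,0,0,0,255],[0.05,0,0.15,0,0,0,255]]'>/dev/null && python3 chk.py 3 && $J '[[0,0,0.1,0,0,0,255],[0,0,0.15,0,0,0,255]]'>/dev/null && python3 chk.py 3; python3 -c "
from h import *
w=get_image('wrist');cv2.imwrite('pics/w3.png',w[:,:,::-1]);s=get_image('scene');cv2.imwrite('pics/s3.png',s[:,:,::-1])
a=cv2.imread('pics/w1.png');
o=np.zeros((500,780,3),np.uint8);o[:270,:315]=cv2.resize(w[150:330,150:360,::-1],(315,270));o[:500,320:780]=cv2.resize(s[150:250,150:242,::-1],(460,500),interpolation=2);cv2.imwrite('pics/c3.png',o)"
```

```text
4.3 [  56.3 -147.3  114.2] [-0.3  0.1 -0.9]
4.47 [  56.7 -147.3  112.5] [-0.1 -0.2 -0.6]
4.63 [  57.1 -147.2  110.8] [ 0.3 -0.  -0.5]
4.8 [  57.  -147.2  109.1] [ 0.2  0.  -0.1]
```

View pics/c3.png

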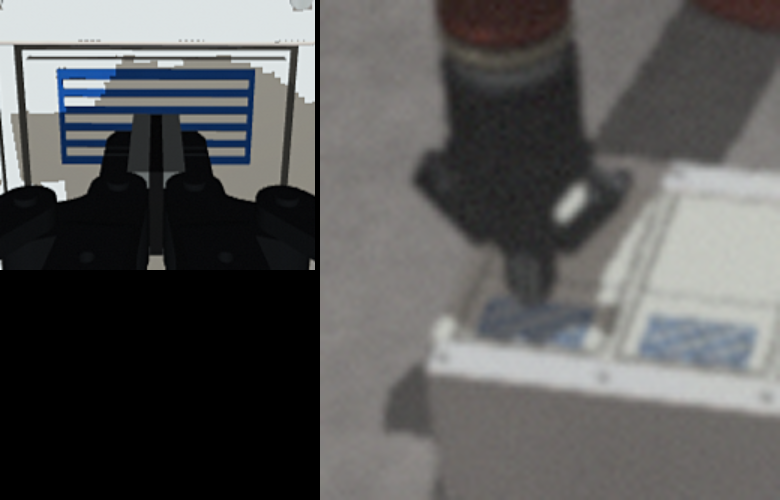

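Both views agree that the tips are still about 15 mm above the pad: scene tip at (530,300) in the crop, pad centre at about (535,320). So the visible tips are shorter than I reckoned from the TCP. I keep feeling downwards.

```bash
J="python3 -m jog"
$J '[[0,0,0.2,0,0,0,255],[0,0,0.4,0,0,0,255],[0.05,0,0.6,0,0,0,255]]'>/dev/null; python3 chk.py 3 && $J '[[0,0,0.1,0,0,0,255],[0.05,0,0.1,0,0,0,255]]'>/dev/null && python3 chk.py 3 && $J '[[0,0,0.1,0,0,0,255],[0.05,0,0.1,0,0,0,255]]'>/dev/null && python3 chk.py 3 && $J '[[0,0,0.1,0,0,0,255],[0,0,0.1,0,0,0,255]]'>/dev/null && python3 chk.py 3 && $J '[[0,0,0.1,0,0,0,255],[0,0,0.1,0,0,0,255]]'>/dev/null && python3 chk.py 3 && $J '[[0,0,0.1,0,0,0,255],[0,0,0.1,0,0,0,255]]'>/dev/null && python3 chk.py 3 && $J '[[0,0,0.1,0,0,0,255],[0,0,0.1,0,0,0,255]]'>/dev/null && python3 chk.py 3 && $J '[[0,0,0.1,0,0,0,255],[0,0,0.1,0,0,0,255]]'>/dev/null && python3 chk.py 3
```

```text
5.15 [  57.3 -147.2  102.8] [ 0.1 -0.1  0.1]
5.32 [  57.5 -147.1  101.2] [-0.6  0.1  0.3]
5.48 [  57.8 -147.1   99.9] [-0.5  0.4 -1.1]
5.65 [  57.7 -147.    98.7] [-1.5 -0.1  0.4]
5.82 [  57.6 -147.    97.5] [ 1.4  0.1 -0.1]
5.98 [  57.4 -147.    96.2] [-0.5 -0.2  0.7]
6.15 [  57.2 -147.    95. ] [-0.4 -0.6 -0.6]
6.32 [  57.1 -146.9   93.7] [-0.2  0.3 -0.6]
```

```bash
J="python3 -m jog"
$J '[[0,0,0.1,0,0,0,255],[0.05,0,0.1,0,0,0,255]]'>/dev/null; python3 chk.py 3 && $J '[[0,0,0.1,0,0,0,255],[0.05,0,0.1,0,0,0,255]]'>/dev/null && python3 chk.py 3 && $J '[[0,0,0.1,0,0,0,255],[0.05,0,0.1,0,0,0,255]]'>/dev/null && python3 chk.py 3 && $J '[[0,0,0.1,0,0,0,255],[0,0,0.1,0,0,0,255]]'>/dev/null && python3 chk.py 3 && $J '[[0,0,0.1,0,0,0,255],[0,0,0.1,0,0,0,255]]'>/dev/null && python3 chk.py 3;python3 -c "
from h import *
w=get_image('wrist');s=get_image('scene')
o=np.zeros((500,780,3),np.uint8);o[:270,:315]=cv2.resize(w[150:330,150:360,::-1],(315,270));o[:500,320:780]=cv2.resize(s[150:250,150:242,::-1],(460,500),interpolation=2);cv2.imwrite('pics/c4.png',cv2.convertScaleAbs(o,alpha=1.5))"
```

```text
6.48 [  57.4 -146.9   92.5] [-0.4  0.6  0.1]
6.65 [  57.7 -146.9   91.9] [-2.4  1.3  3.7]
```

View pics/c4.png

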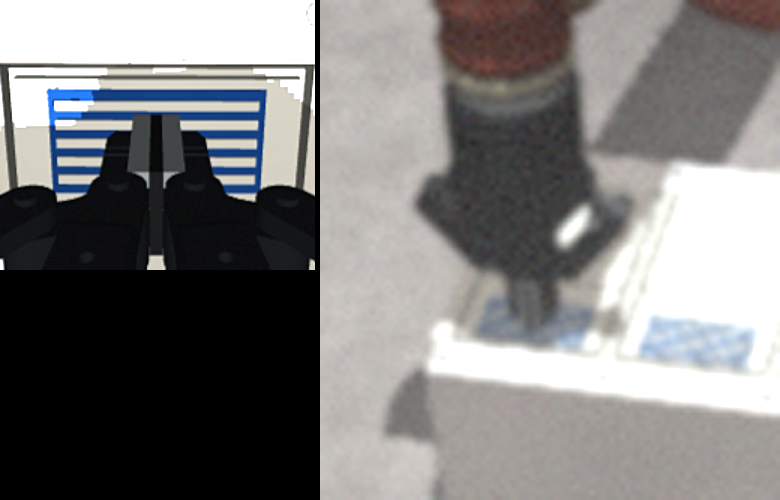

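Contact: the tips meet the pad centre at TCP z ≈ 92 mm. Now I press a little further and watch force against travel.

```bash
J="python3 -m jog"
$J '[[0,0,0.08,0,0,0,255],[0,0,0.08,0,0,0,255]]'>/dev/null; python3 chk.py 8 && $J '[[0,0,0.08,0,0,0,255],[0,0,0.08,0,0,0,255]]'>/dev/null && python3 chk.py 8 && $J '[[0,0,0.08,0,0,0,255],[0,0,0.08,0,0,0,255]]'>/dev/null && python3 chk.py 8
```

```text
6.92 [  57.8 -146.9   91.7] [-1.7  0.2  5.5]
7.08 [  57.8 -146.9   91.6] [-2.7  1.1  5.4]
7.25 [  57.8 -146.9   91.7] [-3.   0.8  5.3]
```

```bash
J="python3 -m jog"
$J '[[0,0,0.13,0,0,0,255],[0,0,0.13,0,0,0,255],[0,0,0.13,0,0,0,255]]'>/dev/null; python3 chk.py 8.5; python3 -m jog '[[0,0,-1,0,0,0,255],[0,-0.5,-1.5,0,0,0,255],[0,-9.8,-1.5,0,0,0,255],[0,-9.8,-1.5,0,0,0,255],[0,-9.8,-1.5,0,0,0,255],[0,-9.8,-1.2,0,0,0,255],[0,-9.8,-0.4,0,0,0,255],[0,-9.8,-0.4,0,0,0,255]]' >/dev/null; python3 chk.py 3; python3 -c "
from h import *
print(go(58,-49,93))"
```

```text
7.5 [  57.8 -146.9   91.5] [-4.5  1.3  7. ]
8.17 [ 56.5 -49.7  93.6] [-0.2 -0.3 -0.8]
[ 0.146 -0.066  0.058 -0.001  0.011  0.002]
```

Cover 1 took 7 N with under 1 mm of travel, so it is locked. Next is the cover at y = -49.

```bash
J="python3 -m jog"
$J '[[0.15,-0.05,0.05,0,0.01,0,255],[0.15,-0.05,0.08,0,0.01,0,255]]'>/dev/null; python3 chk.py 3 && $J '[[0,0,0.1,0,0,0,255],[0,0,0.1,0,0,0,255]]'>/dev/null && python3 chk.py 3 && $J '[[0,0,0.1,0,0,0,255],[0,0,0.1,0,0,0,255]]'>/dev/null ; python3 chk.py 3;  $J '[[0,0,0.13,0,0,0,255],[0,0,0.13,0,0,0,255],[0,0,0.13,0,0,0,255]]'>/dev/null; python3 chk.py 8.5
```

```text
8.33 [ 58.  -50.4  92.2] [ 0.  -0.3 -0.1]
8.5 [ 58.2 -50.7  91.9] [-0.7  2.2  2.8]
8.67 [ 58.3 -50.7  91.7] [-2.8  1.6  6. ]
8.92 [ 58.3 -50.8  91.6] [-3.6  2.2  7. ]
```

Locked as well (7 N, 0.6 mm). Next is y = +49.

```bash
J="python3 -m jog"
$J '[[0,0,-1,0,0,0,255],[0,-0.5,-1.5,0,0,0,255],[0,-9.9,-1.5,0,0,0,255],[0,-9.9,-1.5,0,0,0,255],[0,-9.9,-1.5,0,0,0,255],[0.1,-9.9,-1.2,0,0,0,255],[0.1,-9.9,-0.4,0,0,0,255],[0.1,-9.9,-0.3,0,0,0,255]]' >/dev/null; python3 chk.py 3 && $J '[[0,0,0.1,0,0,0,255],[0,0,0.15,0,0,0,255]]'>/dev/null; python3 chk.py 3 && $J '[[0,0,0.1,0,0,0,255],[0,0,0.1,0,0,0,255]]'>/dev/null ; python3 chk.py 8 &&  $J '[[0,0,0.13,0,0,0,255],[0,0,0.13,0,0,0,255],[0,0,0.13,0,0,0,255]]'>/dev/null; python3 chk.py 8.5
```

```text
9.58 [58.5 47.3 93. ] [-0.6 -0.2 -1.1]
9.75 [58.5 46.6 91.8] [-1.9  0.9  4.7]
9.75 [58.5 46.6 91.8] [-1.9  0.9  4.7]
10.0 [58.8 46.3 91.7] [-1.5  3.4  5.7]
```

```bash
J="python3 -m jog"
$J '[[0,0,0.13,0,0,0,255],[0,0,0.13,0,0,0,255],[0,0,0.13,0,0,0,255]]'>/dev/null; python3 chk.py 7;  $J '[[0,0,0.15,0,0,0,255],[0,0,0.15,0,0,0,255],[0,0,0.15,0,0,0,255]]'>/dev/null; python3 chk.py 8.5
```

```text
10.25 [59.1 46.1 91.7] [-1.9  2.8  5.5]
10.5 [59.3 46.  91.6] [-3.   3.   6.4]
```

```bash
J="python3 -m jog"
$J '[[0,0,-1,0,0,0,255],[0,-0.5,-1.5,0,0,0,255],[-0.1,-10.1,-1.5,0,0,0,255],[-0.1,-10.1,-1.5,0,0,0,255],[-0.1,-10.1,-1.5,0,0,0,255],[-0.1,-10.1,-1.2,0,0,0,255],[-0.1,-10.1,-0.4,0,0,0,255],[-0.1,-10.1,-0.3,0,0,0,255]]' >/dev/null; python3 chk.py 3 && $J '[[0,0,0.1,0,0,0,255],[0,0,0.15,0,0,0,255]]'>/dev/null; python3 chk.py 3 && $J '[[0,0,0.1,0,0,0,255],[0,0,0.1,0,0,0,255]]'>/dev/null ; python3 chk.py 8 &&  $J '[[0,0,0.13,0,0,0,255],[0,0,0.13,0,0,0,255],[0,0,0.13,0,0,0,255]]'>/dev/null; python3 chk.py 8.5
```

```text
11.17 [ 58.3 145.5  93.4] [-0.6 -0.1 -1. ]
11.33 [ 58.2 144.2  91.3] [-0.1  0.   0.3]
11.5 [ 58.6 143.6  90.6] [0.1 0.9 1.2]
11.75 [ 58.8 143.5  89.7] [-1.2  0.5  2.2]
```

The cover at y = +147 gives way: 2 N at 2.5 mm of travel and still moving. I push on.

```bash
J="python3 -m jog"
$J '[[0,-0.1,0.2,0,0,0,255],[0,-0.2,0.4,0,0,0,255],[0,-0.3,0.6,0,0,0,255]]'>/dev/null; python3 chk.py 8.5 && $J '[[0,0,0.2,0,0,0,255],[-0.05,0,0.4,0,0,0,255],[-0.1,0,0.6,0,0,0,255]]'>/dev/null; python3 chk.py 8
```

```text
12.0 [ 59.3 145.9  83.7] [ 0.3 -2.5  2.8]
12.25 [ 58.3 146.   77.4] [ 0.5 -0.8  3. ]
```

```bash
J="python3 -m jog"
$J '[[0,0,0.2,0,0,0,255],[0,0,0.4,0,0,0,255],[0,0.0,0.6,0,0,0,255]]'>/dev/null; python3 chk.py 8.5 && $J '[[0,0,0.2,0,0,0,255],[0,0,0.4,0,0,0,255],[0,0,0.6,0,0,0,255]]'>/dev/null; python3 chk.py 8; python3 -c "
from h import *
im=get_image('top').astype(int);m=((im[:,:,2]-im[:,:,0]>60)).astype(np.uint8);m[:,:165]=0;m[:,200:]=0;m[:170]=0;m[200:]=0
y,x=np.nonzero(m);print(x.mean(),y.mean(),len(x))
c=calibration('top');s=least_squares(lambda q:(proj(c,mod(p0,[[q[0],q[1],.163]]))-[x.mean(),y.mean()])[0],[0,.2]);print(s.x)
s=get_image('scene');cv2.imwrite('pics/c5.png',cv2.resize(s[130:250,200:350,::-1],None,fx=5,fy=5,interpolation=2))
print((proj(calibration('scene'),mod(p0,[[-.0566,.147,.178],[-.0417,.147,.193]]))-[200,130])*5)
"
```

```text
12.5 [ 58.2 146.3  71.2] [ 0.3 -0.4  3.2]
12.75 [ 58.3 146.5  65. ] [-0.4 -0.4  3.4]
181.0 184.2439024390244 41
[-0.04329664  0.24630872]
[[486.35595528 279.38938377]
 [485.27107473 274.22329413]]
```

View pics/c5.png

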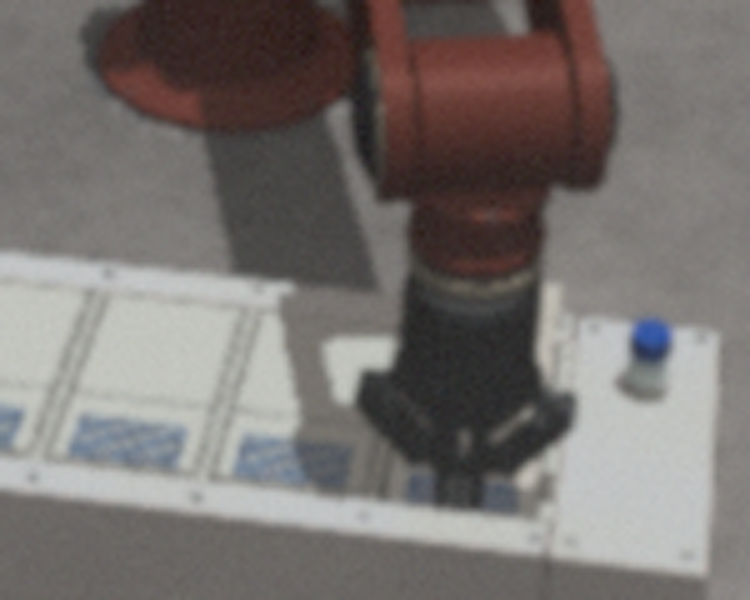

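```bash
J="python3 -m jog"
$J '[[0,0,0.2,0,0,0,255],[0,0,0.4,0,0,0,255],[0,0,0.5,0,0,0,255],[0,0,0.5,0,0,0,255]]'>/dev/null; python3 chk.py 8; $J '[[0,0,-2,0,0,0,255],[0,0,-6,0,0,0,255],[0,0,-10,0,0,0,255],[0,0,-14,0,0,0,255],[-5,0,-15,0,0,0,255],[-17,0,-15,0,0,0,255],[-17,0,-15,0,0,0,255],[-17,0,-15,0,0,0,255]]'>/dev/null; python3 chk.py 3; $J '[[-5,0,0,0,0,0,255],[-5,0,0,0,0,0,255]]' >/dev/null; python3 chk.py 3;python3 -c "
from h import *
w=get_image('wrist');s=get_image('scene');cw,cs=calibration('wrist'),calibration('scene')
o=np.zeros((600,800,3),np.uint8);o[:360,:480]=cv2.resize(w[:,:,::-1],(480,360));o[300:600,480:800]=cv2.resize(s[140:240,240:346,::-1],(320,300),interpolation=2);cv2.imwrite('pics/c6.png',o)
for a in(25,30,35,40,45,50):
  t=np.radians(a);E=mod(p0,[[.02-.1*np.cos(t),y,.114+.1*np.sin(t)] for y in(.103,.191)])
  print(a,np.round(proj(cw,E)*.9375).ravel(),np.round((proj(cs,E)-[240,140])*3+[480,300]).ravel())
"
```

```text
13.18 [ 57.8 146.4  59.1] [ 0.5 -0.2  0.3]
13.85 [-109.2  147.2  209.4] [-0.5  0.   0.8]
14.02 [-164.3  147.6  208.2] [0.3 0.8 0.5]
25 [308.  44. 171.  46.] [609. 442. 696. 451.]
30 [311.  36. 168.  38.] [608. 438. 696. 448.]
35 [314.  26. 165.  28.] [608. 435. 696. 445.]
40 [317.  14. 162.  16.] [608. 433. 696. 442.]
45 [320.  -1. 158.   1.] [607. 431. 696. 441.]
50 [324. -17. 155. -15.] [607. 430. 696. 440.]
```

View pics/c6.png

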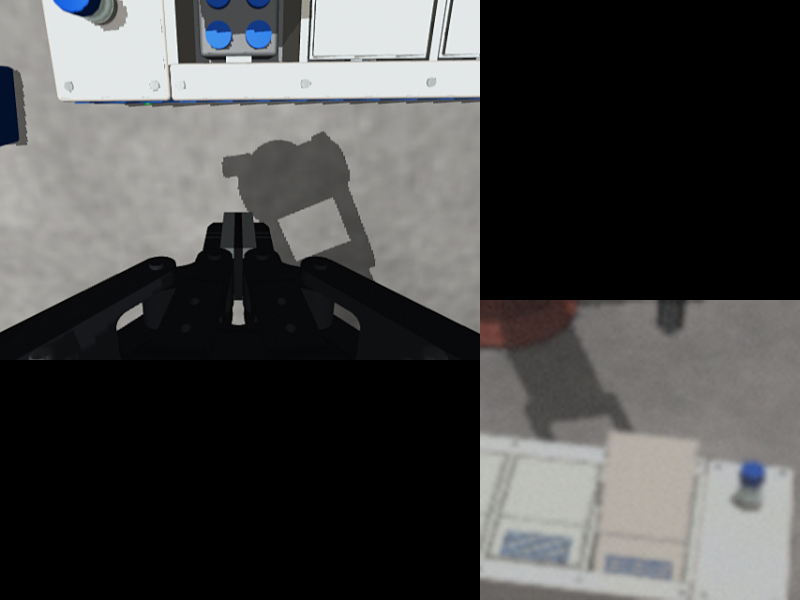

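The wrist view shows the bay open with the cartridge visible. The scene view has the front edge at about (650,436) in the composite, which is about 48 degrees. I bring the fingers down in front of the edge.

```bash
J="python3 -m jog"
$J '[[3,0.06,3,0,0,0,255],[7,0.06,6.3,0,0,0,255],[7.4,0.06,6.3,0,0,0,255],[7.4,0.06,6.3,0,0,0,255],[7.4,0.06,6.3,0,0,0,255]]'>/dev/null; python3 chk.py 3; $J '[[0.5,0,0,0,0,0,255],[1,0,0,0,0,0,255],[1.5,0,0,0,0,0,255],[1.8,0,0,0,0,0,255],[1.8,0,0,0,0,0,255]]'>/dev/null; python3 chk.py 3; python3 -c "
from h import *
print(go(-65,147,145),go(-55,147,147))"
```

```text
14.53 [-86.7 146.4 144.7] [0.  0.5 0.2]
14.95 [-67.9 146.3 145.4] [-0.  -0.7 -0.8]
[ 0.289 -0.076  0.035 -0.005  0.008 -0.012] [ 1.287 -0.089 -0.173 -0.005  0.008 -0.012]
```

```bash
J="python3 -m jog"
$J '[[0.3,-0.05,0,0,0.008,-0.01,255],[0.5,-0.05,-0.1,0,0.008,-0.01,255]]'>/dev/null; python3 chk.py 3; $J '[[0.25,0,-0.1,0,0,0,255],[0.5,0,-0.2,0,0,0,255]]'>/dev/null; python3 chk.py 3; $J '[[0.25,0,-0.15,0,0,0,255],[0.5,0,-0.3,0,0,0,255]]'>/dev/null; python3 chk.py 3
```

```text
15.12 [-62.8 146.9 146.5] [-0.5  0.3  0.1]
15.28 [-57.7 146.9 148.8] [0.1 0.4 0. ]
15.45 [-52.7 146.9 151.9] [-2.3  0.3  1.1]
```

Contact at about 52 degrees with 2.3 N. Now I follow the arc.

```bash
J="python3 -m jog"
$J '[[0.6,0,-0.4,0,0,0,255],[1.2,0,-0.8,0,0,0,255],[2.0,0,-1.2,0,0,0,255]]'>/dev/null; python3 chk.py 6; $J '[[0.8,0,-0.35,0,0,0,255],[1.6,0,-0.6,0,0,0,255],[2.4,0,-0.8,0,0,0,255]]'>/dev/null; python3 chk.py 6; python3 -c "
from h import *
print(get_obs()['q'].round(2),go(5,147,172))"
```

```text
15.7 [-32.1 146.9 164.5] [-0.3  0.6  0.7]
15.95 [ -6.9 146.8 172.9] [-0.1  0.6 -0.2]
[0.23 0.   1.71 0.01 1.42 1.88] [ 1.185e+00 -1.900e-02  9.200e-02 -6.000e-03 -1.000e-03 -1.000e-03]
```

```bash
J="python3 -m jog"
$J '[[0.4,0,0,0,0,0,255],[0.8,0,0,0,0,0,255]]'>/dev/null; python3 chk.py 6; $J '[[0.4,0,0,0,0,0,255],[0.8,0,0,0,0,0,255]]'>/dev/null; python3 chk.py 6; $J '[[0.3,0,0,0,0,0,255],[0.6,0,0,0,0,0,255]]'>/dev/null; python3 chk.py 6;  python3 -c "
from h import *
s=get_image('scene');cv2.imwrite('pics/s7.png',s[:,:,::-1])
c=calibration('scene')
for a in(50,60,70,80,90,100):
  t=np.radians(a);print(a,proj(c,mod(p0,[[.02-.1*np.cos(t)+.006*np.sin(t),.17,.114+.1*np.sin(t)+.006*np.cos(t)]])).round(1))
x=int(proj(c,mod(p0,[[.02,.175,.2]]))[0,0]);print(x);print(s[160:215,x].mean(1).round().astype(int))
"
```

```text
16.12 [  2.2 146.7 173.2] [-1.3  0.3  0.7]
16.28 [ 10.5 146.7 172.9] [-0.3 -0.1  0.7]
16.45 [ 16.7 146.7 172.7] [-0.4  0.6 -0.4]
50 [[304.9 185.7]]
60 [[304.6 186.3]]
70 [[304.2 187.9]]
80 [[303.8 190.5]]
90 [[303.2 194.2]]
100 [[302.5 198.7]]
304
[ 40  40  42  36  38  34  36  43  39  37  43  40  44  44  61  83 101  97
  77  56  46  47  48  44  55  79 112 126 127 130 139 155 177 188 187 178
 165 148 112  95  92  91  90  89  90  92  87  88  92  90  91  91  92  88
  89]
```

```bash
J="python3 -m jog"
$J '[[0.2,0,0,0,0,0,255],[0.4,0,0,0,0,0,255]]'>/dev/null; python3 chk.py 6; $J '[[0.2,0,0,0,0,0,255],[0.3,0,0,0,0,0,255]]'>/dev/null; python3 chk.py 6; $J '[[0.2,0,0,0,0,0,255],[0.3,0,0,0,0,0,255]]'>/dev/null; python3 chk.py 6; $J '[[0.2,0,0,0,0,0,255],[0.3,0,0,0,0,0,255]]'>/dev/null; python3 chk.py 6
```

```text
16.67 [ 21.  146.6 172.4] [-1.  -0.1 -0.3]
16.83 [ 23.4 146.6 172.2] [-4.8 -0.1  2.2]
17.0 [ 23.5 146.6 172.1] [-12.7   0.2   6.9]
17.17 [ 23.3 146.6 172.2] [-15.8  -0.1   7.2]
```

It meets a firm stop at x = 23.5, as predicted for 100 degrees. I back off straight to the front, then up, and look.

```bash
J="python3 -m jog"
$J '[[-1,0,0,0,0,0,255],[-3,0,0,0,0,0,255],[-7,0,0,0,0,0,255],[-11,0,-2,0,0,0,255],[-14,0,-6,0,0,0,255],[-16,0,-8,0,0,0,255],[-16,0,-8,0,0,0,255],[-16,0,-8,0,0,0,255]]'>/dev/null; python3 chk.py 3; $J '[[-3,0,0,0,0,0,255],[-3,0,0,0,0,0,255]]'>/dev/null; python3 chk.py 3;python3 -c "
from h import *
s=get_image('scene');t=get_image('top');cs,ct=calibration('scene'),calibration('top');w=get_image('wrist')
o=np.zeros((600,800,3),np.uint8);o[:,:]=0
o[:360,:424]=cv2.resize(s[160:250,240:346,::-1],(424,360),interpolation=2);o[:360,430:790]=cv2.resize(t[135:225,165:255,::-1],(360,360),interpolation=2)
o[360:600,:320]=cv2.resize(w[:,:,::-1],(320,240));o[360:600,400:800]=cv2.resize(s[100:304,80:420,::-1],(400,240));cv2.imwrite('pics/c8.png',o)
for a in(50,80,90,100):
  r=np.radians(a);E=mod(p0,[[.02-.1*np.cos(r),y,.114+.1*np.sin(r)] for y in(.103,.191)])
  print(a,np.round((proj(cs,E)-[240,160])*4).ravel(),np.round((proj(ct,E)-[165,135])*4+[430,0]).ravel())
"
```

```text
17.83 [-134.8  147.1  258.5] [-0.4  0.9 -0.5]
18.0 [-167.1  147.   257.8] [ 0.1 -0.   0.2]
50 [169.  93. 288. 106.] [664. 207. 557. 198.]
80 [162. 108. 285. 122.] [668. 146. 559. 137.]
90 [159. 121. 284. 135.] [670. 124. 561. 115.]
100 [155. 138. 281. 152.] [672. 104. 563.  95.]
```

View pics/c8.png

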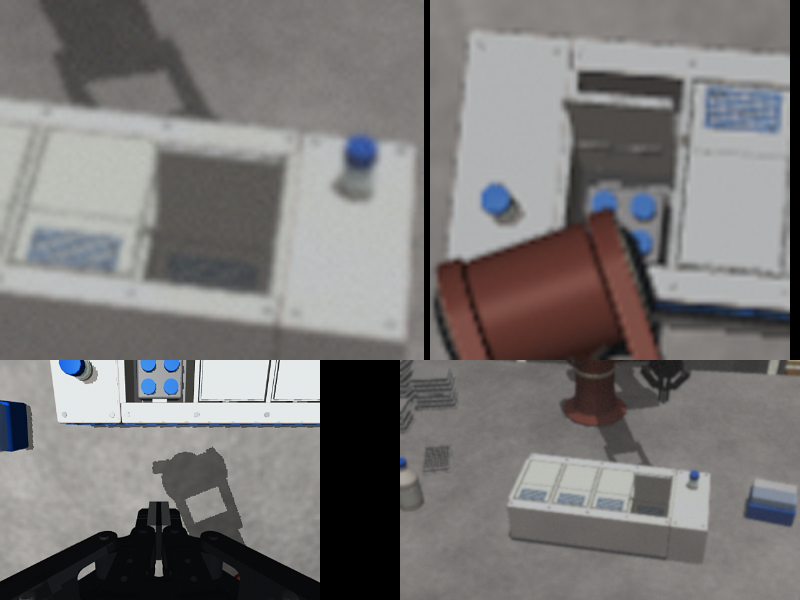

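The top view shows the cover's edge from (566,98) to (672,102), which matches the 100° prediction of (563,95) to (672,104). The other covers are shut, the vial, bottle, plate and tip box look in place, and the robot is clear.

```bash
python3 -c "
from station import *
print(get_obs()['t'],finish_job())"
```

```text
the job is handed in; nothing more can be done
18.15 None
```

The unlocked cover was the one nearest the console (y = +147). It now stands fully open against its 100° stop, and I handed the job in at 18.2 s with the robot clear of everything.

- **Finding it:** I pressed the pads with shut fingers. The covers at y = -147 and y = -49 held at about 7 N, and the one at y = +49 at about 6.4 N, all with under 1 mm of travel. The cover at y = +147 gave way at 2 to 3 N.
- **Opening it:** I tipped that cover to about 50° from its pad, then pushed its front edge along the arc. It met the stop with about 16 N along the push direction.
- **Last check:** In the top view the edge matches the predicted 100° position within a few pixels of the enlarged picture. The other three covers are shut. The vial, bottle, plate and tip box look where they were, judged by eye.

Three things did not fit cleanly:
- **Fingertip position:** The tips touched with the TCP about 28 mm below the deck, not 8 mm above it as the description says. I went by touch and the camera views instead.
- **Arc force:** The force read near zero over much of the arc, so I could not tell from it whether the fingers stayed in contact. The stop and the final picture are the evidence that the cover opened.
- **Cover at y = +49:** Its 6.4 N is only just above the 2 to 6 N range in which the unlocked cover gives way. The fourth cover rocking settled it.

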